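Swing the inspection camera over the tube rack and leave it still

ROBOT

A 6-joint arm with a two-finger parallel gripper is mounted at the origin on the work surface. World frame = base frame: x ahead of the robot, y to its left, z up, the work surface at z = 0. Lengths are in m, angles in rad, forces in N, time in s.
With the tool pointing down it reaches from about 0.35 to 0.775 m from the base axis. Payload 5.5 kg.
Tool frame: the origin (TCP) lies between the finger pads; the fingertips stand 19 mm ahead of it and the grasp point (between the pads) is the TCP; z points along the fingers, y is the line along which they close (so a half turn about z gives the same grasp; the last joint's range is limited). The gripper opens to 85 mm and grips with 20 to 120 N. Pads are 22 mm wide; open, the fingers measure 114 mm over their backs; the gripper's body (76 mm by 85 mm) begins 54 mm behind the grasp point. The pads swing forward as they close: fully open they stand 13 mm farther back than shut.
Start: joints at [-1.333, 0.313, 0.046, 1.304, 0, 1.431], TCP at [0.212, -0.534, 0.25] pointing down, gripper open.
Joint ranges: [-2.76, 2.76], [-0.86, 1.69], [-1.03, 1.26], [-2.2, 2.34], [-1.47, 1.5], [-3.14, 3.14]. Speed limits (rad/s): [2.57, 2.57, 3.14, 3.14, 3.14, 3.14].

INTERFACE

Orientations are given as a unit quaternion [w, x, y, z].
In Python, from workcell import env gives the robot as it stands.
- The arm moves only by the shell command python3 -m pendant 'ROWS' [FORCE]. ROWS is JSON, a list of rows, each an object with "travel": the shift along the tool's x, y, z scaled (see below), a list of three; "rot": the turn, a rotation vector about the tool's x, y, z scaled (see below), a list of three; "fingers": the opening, from -1 (shut) to 1 (fully open). In form: [{"travel": [dx, dy, dz], "rot": [wx, wy, wz], "fingers": fingers}, ...]. A call has 1 to 10 rows; each row is the pose to reach, as a shift and turn from the pose commanded when the call began, along the tool's axes at that moment; what a row does not reach only later rows make up. The controller multiplies each number of a shift by 0.12 m and each number of a turn by 60 degrees. A row lasts 1/10 s, in which the tool goes at most 50 mm and 8.59 degrees, less where a joint would pass 70% of its speed; a pose out of reach is approached as far as the arm can. A call with a number of a shift or a turn outside -1 to 1 is refused whole. A call with a gripper value outside its range is refused whole. The fingers move at their own pace and stop on an object; FORCE is the grip in N (left out, the last holds). Time passes only in rows, so rows that repeat a pose let the fingers close. It gives the time, the measured TCP pose, the force, the opening and the grip force at its end, in the units of the state.
- env.get_state(): the state, without advancing time (a new reading comes with each control period).
- env.read_camera(name): name is "side" or "top" or "wrist"; returns (picture, depth): 400x640x3 uint8, blue, green, red; 400x640 float32, m along the optical axis (not along the pixel's ray), 0 where there is no reading.
- env.camera_model(name): a dict with "fovy" (degrees; the focal length in pixels is half the picture's height over the tangent of half this angle, whatever the lens; pixels are square), "cx", "cy" (the principal point, pixels), "rvec" (rotation vector, rad) and "tvec" (3), from world to camera coordinates, as OpenCV has them; the wrist camera has in their place "T_tool_cam" (4x4, takes a point from camera to tool coordinates, whose origin is the TCP and whose axes are the flange's). Camera axes: x right, y down, z forward; pixel columns grow to the right and rows downward; lengths in m; the calibration is good to about 2 mm. A picture is of the moment at which its call begins: read the wrist's pose just before it. camera_model takes no time and is no camera call.
- env.hand_in(): hands the job in; it is judged then, once.
Trained networks look in the newest picture that a camera, given by its name, has taken for a name from the list of things; names that differ only in an ending like _2 or _b are one class to them, and where a whole thing is asked for, a point or a joint stands for the part that bears it (a point fixed in the world has none). Each returns a list of dicts, best first, with "conf" (0 to 1); they miss things now and then, are a little off and sometimes report something else, mostly with a low value. They report only what shows in the picture. A call takes as long as a camera call.
- env.outline_of(camera, target): "mask" (400x640 bool, what is visible of it) and "xy" ([column, row] in pixels, amid what is visible of it).
The state is a dict: "clock": time; "joint_pos": joint angles; "qvel": joint speeds; "tau": joint torques, N m; "tcp_pos": TCP position; "orientation": TCP orientation; "wrist_force": force on the tool from outside, world axes, zero at the start; "ft_torque": the same for the moment, N m; "finger_gap": finger opening in m; "grip_force": force on a finger pad.
Only numpy, scipy, OpenCV 4.12 (cv2) and the standard library are available. Lean on these libraries where they do the work, as an engineer would, in place of code of your own. Each camera call takes 0.05 s, during which the arm holds its last target. There are 200 camera calls.

TASK

Swing the heavy inspection camera on its free-turning arm from where it is parked until its round light hood stands over the middle of the tube rack, and leave it there at rest, untouched, for at least eight seconds before you finish. Push only on the upright side of the hood, and gently: nothing may touch the camera or the arm above the hood, and the arm must not run against its end stops. Do not shift the tube rack, and leave the bottle, the box and the beaker where they stand.

Things in the scene. Friction and masses are not known exactly. Their poses are not given: they have to be found in the camera images.
- stand: Boom stand, fixed on the table: dark steel foot 200 x 200 x 15 mm with an upright steel post of radius 18 mm, 355 mm high with its cap. Origin at table height, 100 mm before the post's axis (post's axis at x = +0.100, y = 0 of the stand); its x axis points away from the robot (turned by up to 0.1 rad), z up. Boom and rack shelf both turn about the post's axis.
- hood: Light hood carried by the boom, the only part to push: white upright drum 150 mm in diameter (radius 75 mm), 95 mm tall, from 110 to 205 mm above the table, with a thin black band; nominal mass 3.0 kg; too wide and tall to grip. Origin at the centre of its underside, 280 mm from the post's axis; it swings level on this circle, parked to the robot's right of the rack.
- hood_mid (a point): Centre of the drum-shaped hood, 158 mm above the table, 280 mm from the post's axis. The boom turns on ball bearings and coasts long after a push: damping 0.002 N m s/rad, dry friction 0.0003 N m, moment of inertia about the post nominally 0.29 kg m2 (0.21 to 0.38). End stops 1.1 rad either side of the stand's -x direction (there the hood is 250 mm to the side; keep it within 240 mm).
- camera: Camera and boom arm above the hood, not to be touched: a black cone on the hood's top (radius 72 mm at 205 mm height, 30 mm at 217 mm), a grey camera cylinder of radius 30 mm on it up to 310 mm (cap to 320), and an aluminium bar 36 mm wide from camera to post at 274 to 300 mm height. Origin at the centre of the cone's underside.
- rack_mid (a point): Middle of the tube rack's top, 96 mm above the table, 280 mm from the post's axis: over it the hood's axis must come to rest. The white rack with two rows of capped tubes is 200 mm long (pointing outwards from the post) and 64 mm wide; it stands on an aluminium shelf 60 mm wide clamped to the post, reaching 400 mm out.
- reagent: Bystander: brown glass bottle, radius 28 mm, 90 mm high, on the table to the robot's right; origin at the centre of its underside.
- tip_box: Bystander: blue open box with dividers, 120 x 85 x 50 mm, on the table to the robot's right; origin at the centre of its underside.
- beaker: Bystander: glass beaker, rim radius 35 mm, 85 mm high, on the table to the robot's right; origin at the centre of its underside.

How it is judged:
By the outcome, as a careful person would: the job done as asked, in the order asked, and still so for the second after the job is handed in, with the robot touching nothing.
It also fails if it takes over 56 s, if anything falls off the work surface, if the arm or the gripper's body presses on something with over 40 N, if the wrist force passes 120 N, or if a joint passes its speed limit or range.

## Working session

There is one attempt and no reset: what is moved stays moved. The work goes in short steps, Python scripts to look and compute and a shell command to move; the robot and the scene stay as the last step left them, time stands still between calls to the robot, and variables do not carry over. Pictures are saved under pics/ and viewed, at most 10 in all, crops included, and the job is handed in when it is done.

```bash
mkdir -p pics; ls; cat > h.py <<'E'
import numpy as np, cv2
from workcell import env
def cam(n):
    m=env.camera_model(n); f=200/np.tan(np.radians(m['fovy'])/2)
    R=cv2.Rodrigues(np.array(m['rvec'],float))[0]; return f,m['cx'],m['cy'],R,np.array(m['tvec'],float).ravel()
def cloud(n,d):
    f,cx,cy,R,t=cam(n); v,u=np.mgrid[:400,:640]
    P=np.stack([(u-cx)/f*d,(v-cy)/f*d,d],-1)
    return (P-t)@R
E
python3 - <<'E'
from h import *
s=env.get_state(); print({k:np.round(v,3) for k,v in s.items()})
for n in('top','side'):
    im,d=env.read_camera(n); cv2.imwrite(f'pics/{n}0.png',im); P=cloud(n,d); np.save(n+'0.npy',P)
    f,cx,cy,R,t=cam(n); print(n,'cam at',np.round(-R.T@t,3),f)
    for o in('stand','hood','camera','rack_mid','reagent','tip_box','beaker'):
        for r in env.outline_of(n,o)[:2]:
            m=r['mask']&(d>0); Q=P[m]
            print(n,o,round(r['conf'],2),np.round(r['xy']),m.sum(),np.round(np.median(Q,0),3) if m.sum() else '',np.round(np.percentile(Q,[2,98],axis=0),3).tolist() if m.sum() else '')
E
```

```text
pics
{'clock': np.float64(0.0), 'joint_pos': array([-1.333,  0.314,  0.045,  1.304, -0.   ,  1.431]), 'qvel': array([-0.001,  0.001,  0.   , -0.001,  0.   , -0.   ]), 'tau': array([ 0.0000e+00, -4.8063e+01,  2.9853e+01,  1.9000e-02, -0.0000e+00,
        0.0000e+00]), 'tcp_pos': array([ 0.212, -0.534,  0.249]), 'orientation': array([-0.001,  0.982,  0.188, -0.   ]), 'wrist_force': array([0.064, 0.314, 0.489]), 'ft_torque': array([ 0.08 ,  0.011, -0.031]), 'grip_force': np.float64(0.0), 'finger_gap': np.float64(0.085)}
top cam at [ 0.462 -0.145  1.092] 401.06589601123704
top stand 0.75 [284. 161.] 12656 [ 0.628 -0.062  0.097] [[0.458, -0.203, 0.011], [0.847, 0.157, 0.355]]
top hood 0.55 [328. 242.] 1 [ 0.453 -0.167  0.205] [[0.453, -0.167, 0.205], [0.453, -0.167, 0.205]]
top hood 0.55 [422. 239.] 667 [ 0.461 -0.42   0.04 ] [[0.431, -0.441, 0.002], [0.492, -0.378, 0.087]]
top camera 0.74 [424. 237.] 647 [ 0.461 -0.42   0.037] [[0.431, -0.44, 0.001], [0.491, -0.378, 0.087]]
top camera 0.57 [310. 195.] 4864 [ 0.548 -0.124  0.298] [[0.462, -0.208, 0.204], [0.743, -0.053, 0.319]]
top rack_m
[... 695 characters left out ...]
78 [ 0.576 -0.094  0.161] [[0.5, -0.155, 0.115], [0.599, -0.073, 0.205]]
side camera 0.96 [328. 169.] 2702 [ 0.554 -0.115  0.293] [[0.468, -0.165, 0.206], [0.727, -0.046, 0.317]]
side camera 0.73 [317. 286.] 18966 [ 0.702 -0.023  0.072] [[0.48, -0.14, 0.013], [0.857, 0.168, 0.355]]
side rack_mid 0.58 [386. 293.] 6212 [0.611 0.083 0.038] [[0.47, -0.045, 0.015], [0.809, 0.182, 0.098]]
side reagent 0.82 [235. 205.] 623 [ 0.611 -0.398  0.046] [[0.55, -0.438, -0.0], [0.627, -0.384, 0.091]]
side tip_box 0.71 [267. 178.] 417 [ 0.469 -0.417  0.068] [[0.429, -0.444, 0.002], [0.497, -0.376, 0.089]]
side beaker 0.81 [268. 177.] 392 [ 0.469 -0.418  0.068] [[0.431, -0.442, 0.007], [0.496, -0.385, 0.087]]
```

View pics/top0.png

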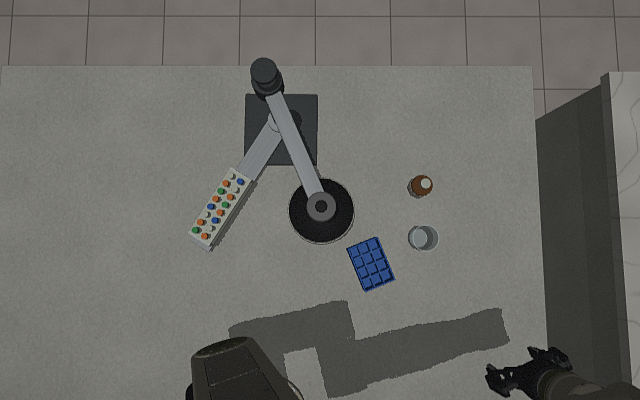

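View pics/side0.png

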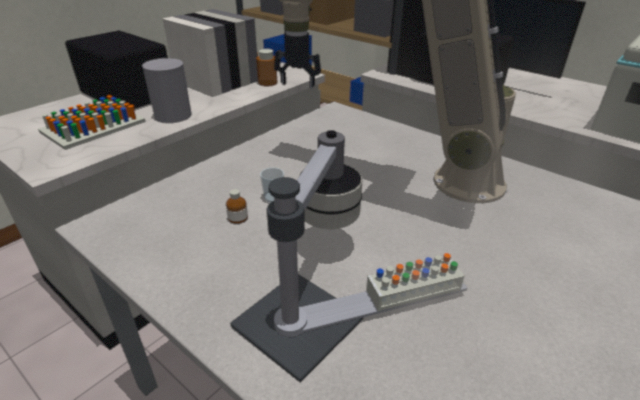

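```bash
python3 - <<'E'
from h import *
from scipy.optimize import least_squares
P=np.concatenate([np.load('top0.npy').reshape(-1,3),np.load('side0.npy').reshape(-1,3)])
def circ(Q,r0=None):
    c=Q[:,:2].mean(0)
    if r0: g=least_squares(lambda p:np.hypot(*(Q[:,:2]-p).T)-r0,c,loss='soft_l1',f_scale=.002); return g.x,r0
    g=least_squares(lambda p:np.hypot(*(Q[:,:2]-p[:2]).T)-p[2],[*c,.03],loss='soft_l1',f_scale=.002); return g.x[:2],g.x[2]
x,y,z=P.T
box=lambda x0,x1,y0,y1,z0,z1:P[(x>x0)&(x<x1)&(y>y0)&(y<y1)&(z>z0)&(z<z1)]
for nm,b,r in [('post cap',(.65,.9,-.15,.2,.34,.37),.018),('post side',(.65,.9,-.15,.2,.13,.25),.018),('cam side',(.4,.62,-.25,0,.225,.268),.030),('hood',(.4,.65,-.25,0,.12,.2),.075)]:
    Q=box(*b); print(nm,len(Q),Q.mean(0).round(4) if len(Q) else '', *( [circ(Q,r)] if len(Q)>5 else []))
for i,n in enumerate(('top','side')):
    A=np.load(n+'0.npy').reshape(-1,3); m=(A[:,2]>.312)&(A[:,2]<.325)&(A[:,0]<.62); print(n,'camcap',m.sum(),A[m].mean(0))
    m=(A[:,2]>.345)&(A[:,2]<.362); print(n,'postcap',m.sum(),A[m].mean(0), (A[m].min(0)+A[m].max(0))/2)
    m=(A[:,2]>.085)&(A[:,2]<.104)&(A[:,1]>-.05)&(A[:,1]<.25)&(A[:,0]<.85)&(A[:,0]>.35); q=A[m][:,:2].astype(np.float32); print(n,'rack top',m.sum(),cv2.minAreaRect(q))
E
```

```text
post cap 1163 [ 0.7826 -0.0357  0.3543] (array([ 0.78262407, -0.03559238]), 0.018)
post side 951 [ 0.7906 -0.0281  0.1913] (array([ 0.78053369, -0.03838416]), 0.018)
cam side 264 [ 0.5331 -0.1249  0.2447] (array([ 0.52379059, -0.14845551]), 0.03)
hood 1557 [ 0.5654 -0.1014  0.1598] (array([ 0.52317908, -0.14833352]), 0.075)
top camcap 408 [ 0.32091491 -0.23211914  0.31853626]
top postcap 1030 [ 0.53771673 -0.14663258  0.35289221] [ 0.49163004 -0.25263191  0.35347018]
top rack top 594 ((0.6185052990913391, 0.06357939541339874), (0.04402957111597061, 0.35232770442962646), 57.79735565185547)
side camcap 1619 [-0.09929744 -0.62380054  0.31790381]
side postcap 1828 [ 0.11999238 -0.20369038  0.35334636] [-0.02602073 -0.87797697  0.35350286]
side rack top 1089 ((0.6309304237365723, 0.05413258075714111), (0.047147128731012344, 0.38700467348098755), 57.575565338134766)
```

The top picture shows the hood at about (321,208), the post cap at (264,72), the rack running from (240,172) to (200,247), and the bottle, beaker and box to the right of the hood. Hood and post fits agree: they are 280 mm apart. My plan is to straddle the hood's outer side with the open fingers, tool tilted 30° inward, so that one finger drives it and the other brakes it. First I need the rack direction.

```bash
cat >> h.py <<'E'
post=np.array([.7815,-.0365])
def q2R(q):
    from scipy.spatial.transform import Rotation as Ro
    return Ro.from_quat([q[1],q[2],q[3],q[0]]).as_matrix()
def tool(phi,rho,z,tilt=np.radians(30)):
    """pose with hood angle phi (from -x toward +y), TCP at radius rho from post"""
    o=np.array([-np.cos(phi),np.sin(phi),0]); up=np.array([0,0,1.])
    zt=-o*np.sin(tilt)-up*np.cos(tilt); xt=-o*np.cos(tilt)+up*np.sin(tilt)
    p=np.r_[post,0]+rho*o; p[2]=z
    return np.stack([xt,np.cross(zt,xt),zt],1),p
def rel(R0,p0,R1,p1):
    from scipy.spatial.transform import Rotation as Ro
    return np.r_[R0.T@(p1-p0)/.12, np.degrees(Ro.from_matrix(R0.T@R1).as_rotvec())/60]
E
python3 - <<'E'
from h import *
for n in('top','side'):
    A=np.load(n+'0.npy').reshape(-1,3)
    m=(A[:,2]>.06)&(A[:,2]<.104)&(A[:,1]>-.02)&(A[:,1]<.3)&(A[:,0]<.72)&(A[:,0]>.4)&(np.hypot(*(A[:,:2]-post).T)<.42)
    q=A[m][:,:2].astype(np.float32); c,(w,h),a=cv2.minAreaRect(q); 
    t=A[m&(A[:,2]>.085)][:,:2]; c2=cv2.minAreaRect(t.astype(np.float32))
    for cc in (c,c2[0]):
        v=np.array(cc)-post; print(n,m.sum(),np.round(cc,4),'r',np.hypot(*v).round(4),'phi',np.arctan2(v[1],-v[0]).round(4))
    print((w,h,a),c2)
    m=(A[:,2]>.008)&(A[:,2]<.02)&(A[:,0]>.6)&(A[:,0]<.95)&(abs(A[:,1]+.04)<.2); print('foot/shelf',m.sum(),cv2.minAreaRect(A[m][:,:2].astype(np.float32)))
h=np.array([.5235,-.1484])-post; print('hood r',np.hypot(*h),'phi',np.arctan2(h[1],-h[0]))
s=env.get_state(); R0=q2R(s['orientation']); print(s['clock'])
ph=np.arctan2(h[1],-h[0])
for rho in (.28+.14,.28+.078): R1,p1=tool(ph,rho,.17); print(p1.round(3),rel(R0,s['tcp_pos'],R1,p1).round(3))
E
```

```text
top 1988 [0.5441 0.111 ] r 0.2795 phi 0.556
top 1988 [0.5439 0.1106] r 0.2795 phi 0.5542
(0.065932996571064, 0.1998237669467926, 57.8723258972168) ((0.5438510179519653, 0.11059654504060745), (0.04402957111597061, 0.17587515711784363), 57.79735565185547)
foot/shelf 2715 ((0.7329815030097961, -0.038100384175777435), (0.2549927830696106, 0.20147262513637543), 0.3174544870853424)
side 2393 [0.5439 0.1105] r 0.2794 phi 0.554
side 2393 [0.5429 0.1101] r 0.28 phi 0.5508
(0.06750646233558655, 0.202640563249588, 58.383243560791016) ((0.5428779125213623, 0.11006508767604828), (0.047147128731012344, 0.17837412655353546), 57.575565338134766)
foot/shelf 5027 ((0.7309950590133667, -0.015849806368350983), (0.24278800189495087, 0.26189884543418884), 89.3311996459961)
hood r 0.28122163857000765 phi -0.4092341038585945
0.8
[ 0.396 -0.204  0.17 ] [ 2.443 -1.997  0.669  0.008  0.5   -0.029]
[ 0.453 -0.179  0.17 ] [ 2.959 -2.013  0.669  0.008  0.5   -0.029]
```

```bash
python3 -m pendant '[{"travel":[0.25,-0.25,0],"rot":[0,0,0],"fingers":1},{"travel":[0.5,-0.5,0],"rot":[0,0.1,0],"fingers":1},{"travel":[0.75,-0.75,0],"rot":[0,0.2,0],"fingers":1},{"travel":[1,-1,0],"rot":[0,0.3,0],"fingers":1},{"travel":[1,-1,0],"rot":[0,0.4,0],"fingers":1},{"travel":[1,-1,0],"rot":[0,0.5,-0.03],"fingers":1},{"travel":[1,-1,0],"rot":[0,0.5,-0.03],"fingers":1}]'
python3 - <<'E'
from h import *
s=env.get_state(); R0=q2R(s['orientation']); print(s['clock'],s['tcp_pos'].round(4),s['joint_pos'].round(2),R0.round(3).tolist())
for rho in (.28+.14,): R1,p1=tool(-.409,rho,.17); print(rel(R0,s['tcp_pos'],R1,p1).round(3))
E
```

```text
clock: 1.5
tcp_pos: [0.2781, -0.3789, 0.2493]
orientation: [-0.049, 0.946, 0.195, 0.254]
wrist_force: [0.2, 1.4, 0.6]
finger_gap: 0.0853
grip_force: 0.0
1.5 [ 0.2781 -0.3789  0.2493] [-1.42  0.14 -0.28  1.29  0.51  1.28] [[0.794, 0.394, 0.462], [0.344, -0.919, 0.193], [0.501, 0.006, -0.866]]
[ 9.530e-01 -9.590e-01  1.308e+00  7.000e-03 -1.000e-03 -0.000e+00]
```

```bash
python3 -m pendant '[{"travel":[0.2,-0.2,0.2],"rot":[0,0,0],"fingers":1},{"travel":[0.4,-0.4,0.4],"rot":[0,0,0],"fingers":1},{"travel":[0.6,-0.6,0.6],"rot":[0,0,0],"fingers":1},{"travel":[0.75,-0.8,0.8],"rot":[0,0,0],"fingers":1},{"travel":[0.85,-0.96,0.95],"rot":[0,0,0],"fingers":1},{"travel":[0.85,-0.96,0.95],"rot":[0,0,0],"fingers":1},{"travel":[0.85,-0.96,0.95],"rot":[0,0,0],"fingers":1}]'
python3 - <<'E'
from h import *
s=env.get_state(); R0=q2R(s['orientation']); print(s['clock'],s['tcp_pos'].round(4),s['joint_pos'].round(2))
for rho in (.28+.14,.28+.09): R1,p1=tool(-.409,rho,.17); print(rel(R0,s['tcp_pos'],R1,p1).round(3))
im,d=env.read_camera('top');cv2.imwrite('pics/t1.png',im[120:330,220:540].repeat(2,0).repeat(2,1))
E
```

```text
clock: 2.2
tcp_pos: [0.3676, -0.2153, 0.2021]
orientation: [-0.048, 0.946, 0.198, 0.254]
wrist_force: [-0.6, -0.4, 0.5]
finger_gap: 0.0853
grip_force: 0.0
2.2 [ 0.3676 -0.2153  0.2021] [-1.07 -0.07 -0.62  0.97  0.52  1.67]
[0.09  0.002 0.36  0.008 0.001 0.005]
[0.451 0.002 0.568 0.008 0.001 0.005]
```

View pics/t1.png

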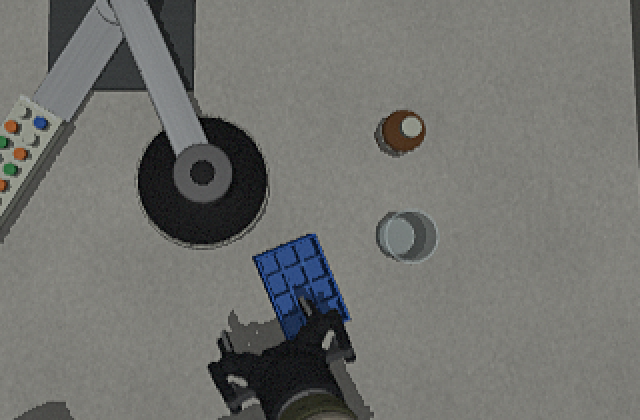

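The fingers (crop about (225,345) and (308,310)) sit short of the hood (200,180) and point at it, with the box well below. Next I'll lower and close in.

```bash
python3 -m pendant '[{"travel":[0.1,0,0.15],"rot":[0,0,0],"fingers":1},{"travel":[0.2,0,0.3],"rot":[0,0,0],"fingers":1},{"travel":[0.3,0,0.4],"rot":[0,0,0],"fingers":1},{"travel":[0.4,0,0.5],"rot":[0,0,0],"fingers":1},{"travel":[0.45,0,0.57],"rot":[0,0,0],"fingers":1},{"travel":[0.45,0,0.57],"rot":[0,0,0],"fingers":1},{"travel":[0.45,0,0.57],"rot":[0,0,0],"fingers":1}]'
python3 - <<'E'
from h import *
s=env.get_state(); R0=q2R(s['orientation']); print(s['clock'],s['tcp_pos'].round(4),s['joint_pos'].round(2))
for rho in (.37,.36,.35): R1,p1=tool(-.409,rho,.17); print(rel(R0,s['tcp_pos'],R1,p1).round(3))
im,d=env.read_camera('wrist');cv2.imwrite('pics/w1.png',im)
E
```

```text
clock: 2.95
tcp_pos: [0.4415, -0.1844, 0.1694]
orientation: [-0.049, 0.946, 0.196, 0.254]
wrist_force: [-0.0, -0.4, -0.0]
finger_gap: 0.0851
grip_force: 0.0
2.95 [ 0.4415 -0.1844  0.1694] [-0.86 -0.   -0.65  0.75  0.49  1.92]
[ 0.008 -0.004 -0.001  0.007  0.001  0.002]
[ 0.08  -0.004  0.041  0.007  0.001  0.002]
[ 0.152 -0.004  0.082  0.007  0.001  0.002]
```

View pics/w1.png

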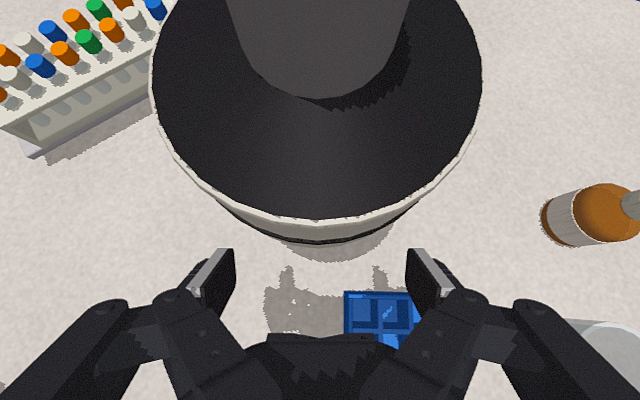

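The wrist view shows the drum centred at column ~317, between the pads at (215,255) and (425,255), with a gap still left. Next I'll creep in radially.

```bash
python3 -m pendant '[{"travel":[0.025,0,0.013],"rot":[0,0,0],"fingers":1},{"travel":[0.05,0,0.026],"rot":[0,0,0],"fingers":1},{"travel":[0.075,0,0.04],"rot":[0,0,0],"fingers":1},{"travel":[0.095,0,0.05],"rot":[0,0,0],"fingers":1},{"travel":[0.095,0,0.05],"rot":[0,0,0],"fingers":1}]'
python3 - <<'E'
from h import *
print(np.round(env.camera_model('wrist')['T_tool_cam'],3).tolist())
s=env.get_state(); print(s['tcp_pos'].round(4),s['wrist_force'].round(2))
im,d=env.read_camera('wrist');cv2.imwrite('pics/w2.png',im[150:350,120:520].repeat(2,0).repeat(2,1))
E
```

```text
clock: 3.5
tcp_pos: [0.4538, -0.1785, 0.17]
orientation: [-0.048, 0.946, 0.197, 0.254]
wrist_force: [-0.3, 0.3, -0.4]
finger_gap: 0.0854
grip_force: 0.0
[[0.0, -0.961, -0.275, 0.069], [1.0, -0.0, 0.0, 0.001], [-0.0, -0.275, 0.961, -0.124], [0.0, 0.0, 0.0, 1.0]]
[ 0.4538 -0.1785  0.17  ] [-0.32  0.29 -0.38]
```

View pics/w2.png

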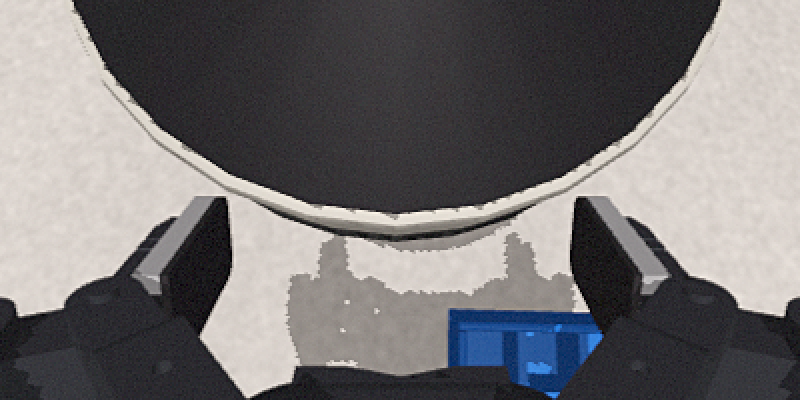

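```bash
python3 -m pendant '[{"travel":[0.015,0,0.008],"rot":[0,0,0],"fingers":1},{"travel":[0.03,0,0.016],"rot":[0,0,0],"fingers":1},{"travel":[0.03,0,0.016],"rot":[0,0,0],"fingers":1}]'
python3 -m pendant '[{"travel":[0.014,0,0.008],"rot":[0,0,0],"fingers":1},{"travel":[0.014,0,0.008],"rot":[0,0,0],"fingers":1}]'
python3 - <<'E'
from h import *
s=env.get_state(); print(s['tcp_pos'].round(4),s['wrist_force'].round(2))
E
```

```text
clock: 3.85
tcp_pos: [0.4573, -0.177, 0.17]
orientation: [-0.049, 0.946, 0.197, 0.254]
wrist_force: [-0.7, -0.2, 0.2]
finger_gap: 0.0856
grip_force: 0.1
clock: 4.05
tcp_pos: [0.4583, -0.1762, 0.1696]
orientation: [-0.049, 0.946, 0.196, 0.253]
wrist_force: [-6.3, -0.5, 2.5]
finger_gap: 0.0859
grip_force: 2.7
[ 0.4583 -0.1762  0.1696] [-6.3  -0.45  2.46]
```

The left finger has made light contact, at about 352 mm from the post. But the joints show the last joint heading past its limit during the swing (j6 ≈ j1 + π − yaw). I'll back out, turn the hand half a turn the other way, and come in again.

```bash
python3 -m pendant '[{"travel":[-0.14,0,-0.08],"rot":[0,0,0],"fingers":1},{"travel":[-0.35,0,-0.2],"rot":[0,0,0],"fingers":1},{"travel":[-0.56,0,-0.325],"rot":[0,0,0],"fingers":1},{"travel":[-0.56,0,-0.325],"rot":[0,0,-0.14],"fingers":1},{"travel":[-0.56,0,-0.325],"rot":[0,0,-0.28],"fingers":1},{"travel":[-0.56,0,-0.325],"rot":[0,0,-0.42],"fingers":1},{"travel":[-0.56,0,-0.325],"rot":[0,0,-0.56],"fingers":1},{"travel":[-0.56,0,-0.325],"rot":[0,0,-0.7],"fingers":1},{"travel":[-0.56,0,-0.325],"rot":[0,0,-0.84],"fingers":1},{"travel":[-0.56,0,-0.325],"rot":[0,0,-1],"fingers":1}]'
for i in 1 2; do python3 -m pendant '[{"travel":[0,0,0],"rot":[0,0,-0.14],"fingers":1},{"travel":[0,0,0],"rot":[0,0,-0.28],"fingers":1},{"travel":[0,0,0],"rot":[0,0,-0.42],"fingers":1},{"travel":[0,0,0],"rot":[0,0,-0.56],"fingers":1},{"travel":[0,0,0],"rot":[0,0,-0.7],"fingers":1},{"travel":[0,0,0],"rot":[0,0,-0.84],"fingers":1},{"travel":[0,0,0],"rot":[0,0,-1],"fingers":1},{"travel":[0,0,0],"rot":[0,0,-1],"fingers":1}]'; done
cat >> h.py <<'E'
def flip(R): return R@np.diag([-1.,-1,1])
def hoodpose():
    """hood angle about the post from the boom's camera cap, seen by the top camera (and side)"""
    from scipy.optimize import least_squares
    out=[]
    for n in('side','top'):
        im,d=env.read_camera(n); t=env.get_state()['clock']; P=cloud(n,d).reshape(-1,3); x,y,z=P.T
        r=np.hypot(x-post[0],y-post[1])
        Q=P[(z>.276)&(z<.304)&(r>.06)&(r<.20)&(x<post[0])] # bar
        a=np.arctan2(Q[:,1]-post[1],post[0]-Q[:,0]); out.append((n,round(float(t),2),len(Q),round(float(np.median(a)),4)))
    return out
E
python3 - <<'E'
from h import *
s=env.get_state(); R0=q2R(s['orientation']); print(s['clock'],s['tcp_pos'].round(4),s['joint_pos'].round(2))
print(hoodpose(),hoodpose())
for rho in (.37,.36): R1,p1=tool(-.409,rho,.17); print(rel(R0,s['tcp_pos'],flip(R1),p1).round(3))
E
```

```text
clock: 5.05
tcp_pos: [0.3878, -0.2072, 0.1703]
orientation: [0.084, 0.724, 0.639, 0.245]
wrist_force: [0.4, -0.4, 0.1]
finger_gap: 0.0854
grip_force: 0.0
clock: 5.85
tcp_pos: [0.3878, -0.2072, 0.1703]
orientation: [0.195, 0.31, 0.915, 0.171]
wrist_force: [0.5, 0.1, -0.0]
finger_gap: 0.0852
grip_force: 0.0
clock: 6.65
tcp_pos: [0.3878, -0.2071, 0.1702]
orientation: [0.254, -0.188, 0.948, 0.051]
wrist_force: [0.3, -0.9, -0.1]
finger_gap: 0.0854
grip_force: 0.0
6.65 [ 0.3878 -0.2071  0.1702] [-1.01 -0.03 -0.67  0.84  0.52 -1.38]
[('side', 6.7, 826, -0.3394), ('top', 6.75, 1221, -0.405)] [('side', 6.8, 826, -0.3392), ('top', 6.85, 1223, -0.4052)]
[-0.426  0.008  0.248 -0.007  0.    -0.015]
[-0.498  0.01   0.29  -0.007  0.    -0.015]
```

```bash
python3 -m pendant '[{"travel":[-0.15,0,0.087],"rot":[0,0,-0.015],"fingers":1},{"travel":[-0.3,0.005,0.175],"rot":[-0.007,0,-0.015],"fingers":1},{"travel":[-0.4,0.008,0.235],"rot":[-0.007,0,-0.015],"fingers":1},{"travel":[-0.47,0.01,0.275],"rot":[-0.007,0,-0.015],"fingers":1},{"travel":[-0.515,0.01,0.3],"rot":[-0.007,0,-0.015],"fingers":1},{"travel":[-0.538,0.01,0.313],"rot":[-0.007,0,-0.015],"fingers":1},{"travel":[-0.538,0.01,0.313],"rot":[-0.007,0,-0.015],"fingers":1}]'
python3 - <<'E'
from h import *
s=env.get_state(); v=s['tcp_pos'][:2]-post; ph=np.arctan2(v[1],-v[0]); rho=np.hypot(*v); print(s['clock'],s['tcp_pos'].round(4),s['wrist_force'].round(2),s['joint_pos'].round(2),'phi',ph,'rho',rho)
R1,p1=tool(-.409,.354,.17); print('orient err',rel(q2R(s['orientation']),s['tcp_pos'],flip(R1),p1).round(3))
w=.1751; 
def rows(v0,v1):
    R0,p0=tool(0,.354,.17); R0=flip(R0); a=0
    for k in range(1,11):
        t=k/10; a=v0*t+(v1-v0)*t*t/2; R,p=tool(a,.354,.17); print(np.round(rel(R0,p0,flip(R),p),3).tolist())
    print('angle',a)
rows(0,w);rows(w,w);rows(w,w/2);rows(w/2,0)
E
```

```text
clock: 7.55
tcp_pos: [0.4562, -0.1773, 0.1699]
orientation: [0.253, -0.197, 0.946, 0.052]
wrist_force: [0.1, 0.1, -0.0]
finger_gap: 0.0854
grip_force: 0.0
7.55 [ 0.4562 -0.1773  0.1699] [ 0.13  0.13 -0.03] [-0.82  0.01 -0.63  0.74  0.49 -1.18] phi -0.4086102342991205 rho 0.3544381825697588
orient err [-0.004 -0.001  0.001 -0.    -0.     0.001]
[-0.0, 0.003, 0.0, 0.0, 0.0, 0.001]
[-0.0, 0.01, 0.0, 0.002, 0.0, 0.003]
[-0.0, 0.023, 0.0, 0.004, 0.0, 0.007]
[-0.0, 0.041, 0.0, 0.007, 0.0, 0.012]
[-0.001, 0.065, 0.0, 0.01, 0.0, 0.018]
[-0.001, 0.093, 0.001, 0.015, 0.0, 0.026]
[-0.002, 0.127, 0.001, 0.02, 0.0, 0.035]
[-0.004, 0.165, 0.002, 0.027, 0.0, 0.046]
[-0.006, 0.209, 0.004, 0.034, 0.0, 0.059]
[-0.01, 0.258, 0.006, 0.042, 0.0, 0.072]
angle 0.08755
[-0.0, 0.052, 0.0, 0.008, 0.0, 0.014]
[-0.002, 0.103, 0.001, 0.017, 0.0, 0.029]
[-0.004, 0.155, 0.002, 0.025, 0.0, 0.043]
[-0.006, 0.206, 0.004, 0.033, 0.0, 0.058]
[-0.01, 0.258, 0.006, 0.042, 0.0, 0.072]
[-0.014, 0.309, 0.008, 0.05, 0.0, 0.087]
[-0.019, 0.361, 0.011, 0.059, 0.0, 0.101]
[-0.025, 0.412, 0.014, 0.067, 0.0, 0.116]
[-0.032, 0.463
[... 230 characters left out ...]
 0.0, 0.052]
[-0.007, 0.226, 0.004, 0.037, 0.0, 0.063]
[-0.01, 0.263, 0.006, 0.043, 0.0, 0.074]
[-0.013, 0.298, 0.008, 0.048, 0.0, 0.084]
[-0.016, 0.33, 0.009, 0.054, 0.0, 0.093]
[-0.019, 0.359, 0.011, 0.058, 0.0, 0.101]
[-0.022, 0.386, 0.013, 0.063, 0.0, 0.109]
angle 0.131325
[-0.0, 0.025, 0.0, 0.004, 0.0, 0.007]
[-0.0, 0.046, 0.0, 0.008, 0.0, 0.013]
[-0.001, 0.066, 0.0, 0.011, 0.0, 0.018]
[-0.001, 0.083, 0.001, 0.013, 0.0, 0.023]
[-0.001, 0.097, 0.001, 0.016, 0.0, 0.027]
[-0.002, 0.108, 0.001, 0.018, 0.0, 0.03]
[-0.002, 0.117, 0.001, 0.019, 0.0, 0.033]
[-0.002, 0.124, 0.001, 0.02, 0.0, 0.035]
[-0.002, 0.128, 0.001, 0.021, 0.0, 0.036]
[-0.002, 0.129, 0.001, 0.021, 0.0, 0.036]
angle 0.043775
```

```bash
python3 -m pendant '[{"travel":[0,0.003,0],"rot":[0,0,0.001],"fingers":1},{"travel":[0,0.01,0],"rot":[0.002,0,0.003],"fingers":1},{"travel":[0,0.023,0],"rot":[0.004,0,0.007],"fingers":1},{"travel":[0,0.041,0],"rot":[0.007,0,0.012],"fingers":1},{"travel":[-0.001,0.065,0],"rot":[0.01,0,0.018],"fingers":1},{"travel":[-0.001,0.093,0.001],"rot":[0.015,0,0.026],"fingers":1},{"travel":[-0.002,0.127,0.001],"rot":[0.02,0,0.035],"fingers":1},{"travel":[-0.004,0.165,0.002],"rot":[0.027,0,0.046],"fingers":1},{"travel":[-0.006,0.209,0.004],"rot":[0.034,0,0.059],"fingers":1},{"travel":[-0.01,0.258,0.006],"rot":[0.042,0,0.072],"fingers":1}]'
python3 -m pendant '[{"travel":[0,0.052,0],"rot":[0.008,0,0.014],"fingers":1},{"travel":[-0.002,0.103,0.001],"rot":[0.017,0,0.029],"fingers":1},{"travel":[-0.004,0.155,0.002],"rot":[0.025,0,0.043],"fingers":1},{"travel":[-0.006,0.206,0.004],"rot":[0.033,0,0.058],"fingers":1},{"travel":[-0.01,0.258,0.006],"rot":[0.042,0,0.072],"fingers":1},{"travel":[-0.014,0.309,0.008],"rot":[0.05,0,0.087],"fingers":1},{"travel":[-0.019,0.361,0.011],"rot":[0.059,0,0.101],"fingers":1},{"travel":[-0.025,0.412,0.014],"rot":[0.067,0,0.116],"fingers":1},{"travel":[-0.032,0.463,0.018],"rot":[0.075,0,0.13],"fingers":1},{"travel":[-0.039,0.514,0.023],"rot":[0.084,0,0.145],"fingers":1}]'
python3 - <<'E'
from h import *
s=env.get_state(); v=s['tcp_pos'][:2]-post; ph=np.arctan2(v[1],-v[0]); print(ph,np.hypot(*v),s['joint_pos'].round(2))
R1,p1=tool(ph,.354,.17); print(rel(q2R(s['orientation']),s['tcp_pos'],flip(R1),p1).round(3)); print(hoodpose())
E
```

```text
clock: 8.55
tcp_pos: [0.4449, -0.148, 0.1699]
orientation: [0.256, -0.155, 0.953, 0.041]
wrist_force: [-0.9, -0.7, -0.2]
finger_gap: 0.0853
grip_force: 0.6
clock: 9.55
tcp_pos: [0.4305, -0.0874, 0.1698]
orientation: [0.259, -0.071, 0.963, 0.018]
wrist_force: [0.3, 0.4, -0.4]
finger_gap: 0.0855
grip_force: 0.1
-0.1440319714786819 0.35468943992905017 [-0.61 -0.23 -0.86  0.55  0.35 -0.69]
[-0.006 -0.     0.001  0.     0.001  0.002]
[('side', 9.6, 1102, -0.0817), ('top', 9.65, 1261, -0.1584)]
```

```bash
python3 -m pendant '[{"travel":[0,0.052,0],"rot":[0.008,0,0.014],"fingers":1},{"travel":[-0.002,0.103,0.001],"rot":[0.017,0,0.029],"fingers":1},{"travel":[-0.004,0.155,0.002],"rot":[0.025,0,0.043],"fingers":1},{"travel":[-0.006,0.206,0.004],"rot":[0.033,0,0.058],"fingers":1},{"travel":[-0.01,0.258,0.006],"rot":[0.042,0,0.072],"fingers":1},{"travel":[-0.014,0.309,0.008],"rot":[0.05,0,0.087],"fingers":1},{"travel":[-0.019,0.361,0.011],"rot":[0.059,0,0.101],"fingers":1},{"travel":[-0.025,0.412,0.014],"rot":[0.067,0,0.116],"fingers":1},{"travel":[-0.032,0.463,0.018],"rot":[0.075,0,0.13],"fingers":1},{"travel":[-0.039,0.514,0.023],"rot":[0.084,0,0.145],"fingers":1}]'
python3 - <<'E'
from h import *
s=env.get_state(); v=s['tcp_pos'][:2]-post; ph=np.arctan2(v[1],-v[0]); print(ph,np.hypot(*v),s['joint_pos'].round(2))
R1,p1=tool(ph,.354,.17); print(rel(q2R(s['orientation']),s['tcp_pos'],flip(R1),p1).round(3))
E
```

```text
clock: 10.65
tcp_pos: [0.4272, -0.0262, 0.1698]
orientation: [0.259, 0.014, 0.966, -0.004]
wrist_force: [0.2, -0.1, -0.3]
finger_gap: 0.0854
grip_force: 0.0
0.029145591603991588 0.35448535263816405 [-0.36 -0.31 -0.92  0.46  0.16 -0.29]
[-0.004 -0.     0.    -0.001  0.001  0.001]
```

Past the tightest point, with the joints fine. Two more cruise calls.

```bash
python3 -m pendant '[{"travel":[0,0.052,0],"rot":[0.008,0,0.014],"fingers":1},{"travel":[-0.002,0.103,0.001],"rot":[0.017,0,0.029],"fingers":1},{"travel":[-0.004,0.155,0.002],"rot":[0.025,0,0.043],"fingers":1},{"travel":[-0.006,0.206,0.004],"rot":[0.033,0,0.058],"fingers":1},{"travel":[-0.01,0.258,0.006],"rot":[0.042,0,0.072],"fingers":1},{"travel":[-0.014,0.309,0.008],"rot":[0.05,0,0.087],"fingers":1},{"travel":[-0.019,0.361,0.011],"rot":[0.059,0,0.101],"fingers":1},{"travel":[-0.025,0.412,0.014],"rot":[0.067,0,0.116],"fingers":1},{"travel":[-0.032,0.463,0.018],"rot":[0.075,0,0.13],"fingers":1},{"travel":[-0.039,0.514,0.023],"rot":[0.084,0,0.145],"fingers":1}]'
python3 -m pendant '[{"travel":[0,0.052,0],"rot":[0.008,0,0.014],"fingers":1},{"travel":[-0.002,0.103,0.001],"rot":[0.017,0,0.029],"fingers":1},{"travel":[-0.004,0.155,0.002],"rot":[0.025,0,0.043],"fingers":1},{"travel":[-0.006,0.206,0.004],"rot":[0.033,0,0.058],"fingers":1},{"travel":[-0.01,0.258,0.006],"rot":[0.042,0,0.072],"fingers":1},{"travel":[-0.014,0.309,0.008],"rot":[0.05,0,0.087],"fingers":1},{"travel":[-0.019,0.361,0.011],"rot":[0.059,0,0.101],"fingers":1},{"travel":[-0.025,0.412,0.014],"rot":[0.067,0,0.116],"fingers":1},{"travel":[-0.032,0.463,0.018],"rot":[0.075,0,0.13],"fingers":1},{"travel":[-0.039,0.514,0.023],"rot":[0.084,0,0.145],"fingers":1}]'
python3 - <<'E'
from h import *
s=env.get_state(); v=s['tcp_pos'][:2]-post; ph=np.arctan2(v[1],-v[0]); print(ph,np.hypot(*v),s['joint_pos'].round(2))
R1,p1=tool(ph,.354,.17); print(rel(q2R(s['orientation']),s['tcp_pos'],flip(R1),p1).round(3))
E
```

```text
clock: 11.65
tcp_pos: [0.4344, 0.0354, 0.1696]
orientation: [0.258, 0.098, 0.961, -0.027]
wrist_force: [-0.1, 0.1, 0.3]
finger_gap: 0.0855
grip_force: 0.0
clock: 12.65
tcp_pos: [0.4522, 0.0948, 0.1693]
orientation: [0.255, 0.182, 0.948, -0.05]
wrist_force: [0.5, -0.4, 0.2]
finger_gap: 0.0851
grip_force: 0.0
0.3793157055036112 0.35446784443628193 [ 0.2  -0.14 -0.8   0.46 -0.28  0.52]
[-0.006 -0.    -0.003 -0.001  0.001  0.   ]
```

```bash
python3 -m pendant '[{"travel":[0,0.05,0],"rot":[0.008,0,0.014],"fingers":1},{"travel":[-0.001,0.098,0.001],"rot":[0.016,0,0.028],"fingers":1},{"travel":[-0.003,0.143,0.002],"rot":[0.023,0,0.04],"fingers":1},{"travel":[-0.005,0.186,0.003],"rot":[0.03,0,0.052],"fingers":1},{"travel":[-0.007,0.226,0.004],"rot":[0.037,0,0.063],"fingers":1},{"travel":[-0.01,0.263,0.006],"rot":[0.043,0,0.074],"fingers":1},{"travel":[-0.013,0.298,0.008],"rot":[0.048,0,0.084],"fingers":1},{"travel":[-0.016,0.33,0.009],"rot":[0.054,0,0.093],"fingers":1},{"travel":[-0.019,0.359,0.011],"rot":[0.058,0,0.101],"fingers":1},{"travel":[-0.022,0.386,0.013],"rot":[0.063,0,0.109],"fingers":1}]'
python3 -m pendant '[{"travel":[0,0.025,0],"rot":[0.004,0,0.007],"fingers":1},{"travel":[0,0.046,0],"rot":[0.008,0,0.013],"fingers":1},{"travel":[-0.001,0.066,0],"rot":[0.011,0,0.018],"fingers":1},{"travel":[-0.001,0.083,0.001],"rot":[0.013,0,0.023],"fingers":1},{"travel":[-0.001,0.097,0.001],"rot":[0.016,0,0.027],"fingers":1},{"travel":[-0.002,0.108,0.001],"rot":[0.018,0,0.03],"fingers":1},{"travel":[-0.002,0.117,0.001],"rot":[0.019,0,0.033],"fingers":1},{"travel":[-0.002,0.124,0.001],"rot":[0.02,0,0.035],"fingers":1},{"travel":[-0.002,0.128,0.001],"rot":[0.021,0,0.036],"fingers":1},{"travel":[-0.002,0.129,0.001],"rot":[0.021,0,0.036],"fingers":1}]'
python3 -m pendant '[{"travel":[0,0,0],"rot":[0,0,0],"fingers":1},{"travel":[0,0,0],"rot":[0,0,0],"fingers":1},{"travel":[0,0,0],"rot":[0,0,0],"fingers":1},{"travel":[0,0,0],"rot":[0,0,0],"fingers":1},{"travel":[0,0,0],"rot":[0,0,0],"fingers":1}]'
cat >> h.py <<'E'
def hood2(n='top'):
    """hood angle from drum/cone/camera surface, several features"""
    from scipy.optimize import least_squares
    im,d=env.read_camera(n); t=env.get_state()['clock']; P=cloud(n,d).reshape(-1,3); x,y,z=P.T
    r=np.hypot(x-post[0],y-post[1]); ang=np.arctan2(y-post[1],post[0]-x); o=[n,round(float(t),2)]
    Q=P[(z>.276)&(z<.304)&(r>.06)&(r<.20)&(x<post[0])]
    a=np.arctan2(Q[:,1]-post[1],post[0]-Q[:,0]); o.append(round(float(np.median(a)),4))
    # camera cap: flat disc at ~.32, near r=.28
    m=(z>.312)&(z<.326)&(abs(r-.28)<.045); (c,rad)=cv2.minEnclosingCircle(P[m][:,:2].astype(np.float32)) if m.sum()>9 else ((0,0),0)
    o+= [int(m.sum()),np.round(c,4).tolist(),round(rad,4),round(float(np.arctan2(c[1]-post[1],post[0]-c[0])),4)]
    return o
E
python3 - <<'E'
from h import *
s=env.get_state(); v=s['tcp_pos'][:2]-post; ph=np.arctan2(v[1],-v[0]); print(ph,np.hypot(*v),s['joint_pos'].round(2))
R1,p1=tool(.555,.354,.17); print(rel(q2R(s['orientation']),s['tcp_pos'],flip(R1),p1).round(3)); print(hood2());print(hood2('side'));print(hood2())
E
```

```text
clock: 13.65
tcp_pos: [0.4722, 0.1366, 0.1692]
orientation: [0.251, 0.244, 0.934, -0.066]
wrist_force: [0.4, 0.3, -0.8]
finger_gap: 0.0854
grip_force: 0.2
clock: 14.65
tcp_pos: [0.4799, 0.1496, 0.1692]
orientation: [0.249, 0.264, 0.929, -0.072]
wrist_force: [0.1, 0.1, 0.8]
finger_gap: 0.0856
grip_force: 0.1
clock: 15.15
tcp_pos: [0.4799, 0.1496, 0.1693]
orientation: [0.249, 0.264, 0.929, -0.072]
wrist_force: [0.0, -0.0, 0.4]
finger_gap: 0.0852
grip_force: 0.0
0.5528679887868201 0.35435740053673936 [ 0.37  0.02 -0.63  0.58 -0.41  0.85]
[-0.006  0.006 -0.004 -0.002  0.002  0.001]
['top', 15.2, 0.5321, 148, [0.5486, 0.1093], 0.024, 0.5594]
['side', 15.25, 0.6594, 142, [0.5477, 0.1123], 0.0272, 0.5667]
['top', 15.3, 0.5338, 149, [0.5426, 0.112], 0.0266, 0.5562]
```

```bash
cat >> h.py <<'E'
def hood3():
    """fit: drum r=.075 (z .115-.203), camera cylinder r=.030 (z .225-.268), phi only (r=.28), both cameras"""
    from scipy.optimize import least_squares
    res=[]; pts=[]
    for n in('top','side'):
        im,d=env.read_camera(n); pts.append(cloud(n,d).reshape(-1,3))
    P=np.concatenate(pts); x,y,z=P.T; r=np.hypot(x-post[0],y-post[1])
    for (z0,z1,rad) in ((.115,.203,.075),(.225,.268,.03)):
        c0=np.array([.544,.1105]); m=(z>z0)&(z<z1)&(np.hypot(x-c0[0],y-c0[1])<rad+.025)&(np.hypot(x-c0[0],y-c0[1])>rad-.02)&(r<.29)
        Q=P[m][:,:2]
        f=lambda p:np.hypot(*(Q-p).T)-rad
        g=least_squares(f,c0,loss='soft_l1',f_scale=.0015).x
        h=least_squares(lambda a:np.hypot(*(Q-post-.28*np.array([-np.cos(a[0]),np.sin(a[0])])).T)-rad,[.55],loss='soft_l1',f_scale=.0015).x
        res.append((len(Q),g.round(4).tolist(),round(float(np.arctan2(g[1]-post[1],post[0]-g[0])),4),h.round(4).tolist()))
    return round(float(env.get_state()['clock']),2),res
E
python3 - <<'E'
from h import *
print(hood3()); print(hood3())
im,d=env.read_camera('top'); cv2.imwrite('pics/t3.png',im[40:300,120:440].repeat(2,0).repeat(2,1))
E
```

```text
(15.4, [(2371, [0.5448, 0.1132], 0.5639, [0.5638]), (631, [0.5448, 0.1133], 0.5643, [0.5642])])
(15.5, [(2386, [0.5447, 0.1132], 0.5638, [0.5636]), (625, [0.5446, 0.1132], 0.5638, [0.5636])])
```

View pics/t3.png

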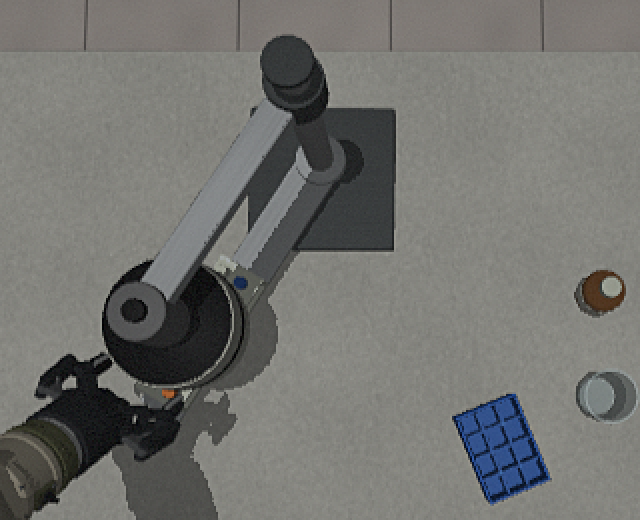

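The hood hangs at the left finger, about 2.7 mm past the target. I'll move in to centre it between both fingers and damp it.

```bash
python3 -m pendant '[{"travel":[-0.003,0.001,0.002],"rot":[0,0,0],"fingers":1},{"travel":[-0.006,0.002,0.003],"rot":[0,0,0],"fingers":1},{"travel":[-0.009,0.003,0.005],"rot":[0,0,0],"fingers":1},{"travel":[-0.012,0.003,0.007],"rot":[0,0,0],"fingers":1},{"travel":[-0.014,0.003,0.008],"rot":[0,0,0],"fingers":1},{"travel":[-0.014,0.003,0.008],"rot":[0,0,0],"fingers":1},{"travel":[-0.014,0.003,0.008],"rot":[0,0,0],"fingers":1}]'
python3 - <<'E'
from h import *
s=env.get_state(); v=s['tcp_pos'][:2]-post; ph=np.arctan2(v[1],-v[0]); print(ph,np.hypot(*v),s['wrist_force'].round(2)); print(hood3(),hood3())
E
```

```text
clock: 16.25
tcp_pos: [0.4813, 0.1493, 0.169]
orientation: [0.249, 0.264, 0.929, -0.072]
wrist_force: [-4.8, 3.7, 2.3]
finger_gap: 0.0855
grip_force: 2.4
0.5542546468338181 0.3530661489094532 [-4.84  3.7   2.31]
(16.35, [(2389, [0.5451, 0.1137], 0.566, [0.5658]), (626, [0.5451, 0.1138], 0.5663, [0.5662])]) (16.45, [(2391, [0.545, 0.1137], 0.5659, [0.5657]), (628, [0.545, 0.1138], 0.5662, [0.566])])
```

```bash
python3 - <<'E'
from h import *
from scipy.optimize import least_squares
for n in('top','side'):
    d=np.median([env.read_camera(n)[1] for _ in range(3)],0); P=cloud(n,d).reshape(-1,3); np.save(n+'1.npy',P); x,y,z=P.T; r=np.hypot(x-post[0],y-post[1]); c0=np.array([.545,.112]); rr=np.hypot(x-c0[0],y-c0[1])
    fi=lambda Q,rad:least_squares(lambda a:np.hypot(*(Q[:,:2]-post-.28*np.array([-np.cos(a[0]),np.sin(a[0])])).T)-rad(Q),[.55],loss='soft_l1',f_scale=.0015)
    for nm,m,rad in (('drum',(z>.12)&(z<.2)&(rr>.06)&(rr<.09)&(r<.29),lambda Q:.075),('cyl',(z>.225)&(z<.268)&(rr>.02)&(rr<.045),lambda Q:.03),('cone',(z>.2065)&(z<.2155)&(rr<.07)&(rr>.036),lambda Q:.072-(Q[:,2]-.205)*3.5)):
        Q=P[m]
        if len(Q)>20: g=fi(Q,rad); print(n,nm,len(Q),g.x.round(4), np.median(abs(g.fun)).round(4))
    m=(z>.2035)&(z<.22)&(rr<.085)&(rr>.05)&(r<.33); c,rad=cv2.minEnclosingCircle(P[m][:,:2].astype(np.float32)); print('rim',np.round(c,4),rad,np.arctan2(c[1]-post[1],post[0]-c[0]))
    # same for initial pictures
    P=np.load(n+'0.npy').reshape(-1,3); x,y,z=P.T; c0=np.array([.5235,-.1484]); rr=np.hypot(x-c0[0],y-c0[1]); r=np.hypot(x-post[0],y-post[1])
    for nm,m,rad in (('drum',(z>.12)&(z<.2)&(rr>.06)&(rr<.09),lambda Q:.075),('cyl',(z>.225)&(z<.268)&(rr>.02)&(rr<.045),lambda Q:.03),('cone',(z>.2065)&(z<.2155)&(rr<.07)&(rr>.036),lambda Q:.072-(Q[:,2]-.205)*3.5)):
        Q=P[m]
        if len(Q)>20: g=fi(Q,rad); print('  init',n,nm,len(Q),g.x.round(4), np.median(abs(g.fun)).round(4))
    m=(z>.2035)&(z<.22)&(rr<.085)&(rr>.05)&(r<.36); c,rad=cv2.minEnclosingCircle(P[m][:,:2].astype(np.float32)); print('  init rim',np.round(c,4),rad,np.arctan2(c[1]-post[1],post[0]-c[0]))
E
```

```text
top drum 269 [0.5689] 0.0003
top cyl 146 [0.5703] 0.0003
top cone 1219 [0.5727] 0.0025
rim [0.5464 0.1135] 0.07405808568000793 0.5679540783780848
  init top drum 26 [-0.402] 0.0005
  init top cone 1537 [-0.4069] 0.0031
  init rim [ 0.5243 -0.1473] 0.07418040931224823 -0.40683597379951997
side drum 1870 [0.5651] 0.0005
side cyl 578 [0.5645] 0.0004
side cone 1435 [0.5744] 0.0027
rim [0.5486 0.113 ] 0.07438115030527115 0.5706834116852136
  init side drum 1531 [-0.4117] 0.0011
  init side cyl 251 [-0.2507] 0.0092
  init side cone 563 [-0.1556] 0.0197
  init rim [ 0.5254 -0.1457] 0.0763048604130745 -0.4032125087142619
```

Both cameras put the hood at about 0.567 rad, against 0.554–0.555 for the rack. So I'll shift the caged hood back by 0.012 rad, hold it, then ease off slowly.

```bash
python3 -m pendant '[{"travel":[0,-0.003,0],"rot":[0,0,-0.001],"fingers":1},{"travel":[0,-0.009,0],"rot":[0,0,-0.003],"fingers":1},{"travel":[0,-0.017,0],"rot":[-0.001,0,-0.005],"fingers":1},{"travel":[0,-0.025,0],"rot":[-0.001,0,-0.007],"fingers":1},{"travel":[0,-0.032,0],"rot":[-0.001,0,-0.009],"fingers":1},{"travel":[0,-0.035,0],"rot":[-0.002,0,-0.01],"fingers":1},{"travel":[0,-0.035,0],"rot":[-0.002,0,-0.01],"fingers":1},{"travel":[0,-0.035,0],"rot":[-0.002,0,-0.01],"fingers":1},{"travel":[0,-0.035,0],"rot":[-0.002,0,-0.01],"fingers":1},{"travel":[0,-0.035,0],"rot":[-0.002,0,-0.01],"fingers":1}]'
python3 - <<'E'
from h import *
s=env.get_state(); v=s['tcp_pos'][:2]-post; ph=np.arctan2(v[1],-v[0]); print(ph,np.hypot(*v),s['wrist_force'].round(2),s['ft_torque'].round(2)); print(hood3(),hood3())
E
```

```text
clock: 17.75
tcp_pos: [0.4791, 0.1458, 0.169]
orientation: [0.249, 0.259, 0.931, -0.072]
wrist_force: [-3.6, 3.5, 2.4]
finger_gap: 0.0854
grip_force: 2.5
0.5425170983306443 0.35312402664282766 [-3.57  3.46  2.42] [0.75 0.85 0.33]
(17.85, [(2374, [0.5433, 0.1109], 0.5542, [0.554]), (630, [0.5434, 0.111], 0.5546, [0.5545])]) (17.95, [(2375, [0.5432, 0.1109], 0.5541, [0.5539]), (630, [0.5433, 0.111], 0.5544, [0.5543])])
```

```bash
python3 -m pendant '[{"travel":[0.001,0,-0.001],"rot":[0,0,0],"fingers":1},{"travel":[0.002,0,-0.001],"rot":[0,0,0],"fingers":1},{"travel":[0.003,0,-0.002],"rot":[0,0,0],"fingers":1},{"travel":[0.004,0,-0.002],"rot":[0,0,0],"fingers":1},{"travel":[0.005,0,-0.003],"rot":[0,0,0],"fingers":1},{"travel":[0.006,0,-0.003],"rot":[0,0,0],"fingers":1},{"travel":[0.007,0,-0.004],"rot":[0,0,0],"fingers":1},{"travel":[0.008,0,-0.005],"rot":[0,0,0],"fingers":1},{"travel":[0.009,0,-0.005],"rot":[0,0,0],"fingers":1},{"travel":[0.01,0,-0.006],"rot":[0,0,0],"fingers":1}]'
python3 - <<'E'
from h import *
for i in range(5): print(hood3())
print(env.get_state()['wrist_force'].round(2))
E
```

```text
clock: 18.95
tcp_pos: [0.4785, 0.1459, 0.1693]
orientation: [0.249, 0.259, 0.93, -0.072]
wrist_force: [-2.6, 1.8, -0.4]
finger_gap: 0.0854
grip_force: 1.1
(19.05, [(2383, [0.5431, 0.1108], 0.5534, [0.5531]), (627, [0.5432, 0.1107], 0.5534, [0.5533])])
(19.15, [(2379, [0.5431, 0.1107], 0.5531, [0.5528]), (633, [0.5431, 0.1107], 0.5532, [0.5531])])
(19.25, [(2400, [0.5431, 0.1107], 0.5533, [0.553]), (625, [0.5431, 0.1107], 0.5532, [0.5531])])
(19.35, [(2379, [0.5431, 0.1107], 0.5531, [0.5529]), (628, [0.5431, 0.1107], 0.5531, [0.553])])
(19.45, [(2378, [0.5431, 0.1107], 0.5532, [0.553]), (624, [0.5431, 0.1108], 0.5534, [0.5532])])
[-1.82  1.52 -0.87]
```

Still lightly held at 0.553. I'll ease off further.

```bash
python3 -m pendant '[{"travel":[0.001,0,0],"rot":[0,0,0],"fingers":1},{"travel":[0.002,0,-0.001],"rot":[0,0,0],"fingers":1},{"travel":[0.003,0,-0.002],"rot":[0,0,0],"fingers":1},{"travel":[0.004,0,-0.002],"rot":[0,0,0],"fingers":1},{"travel":[0.005,0,-0.003],"rot":[0,0,0],"fingers":1},{"travel":[0.006,0,-0.003],"rot":[0,0,0],"fingers":1},{"travel":[0.008,0,-0.004],"rot":[0,0,0],"fingers":1},{"travel":[0.01,0,-0.006],"rot":[0,0,0],"fingers":1},{"travel":[0.013,0,-0.007],"rot":[0,0,0],"fingers":1},{"travel":[0.016,0,-0.009],"rot":[0,0,0],"fingers":1}]'
python3 - <<'E'
from h import *
for i in range(8): print(hood3())
print(env.get_state()['wrist_force'].round(2))
E
```

```text
clock: 20.45
tcp_pos: [0.4765, 0.1472, 0.1692]
orientation: [0.249, 0.259, 0.93, -0.072]
wrist_force: [0.0, 0.4, 0.3]
finger_gap: 0.0859
grip_force: 0.0
(20.55, [(2380, [0.543, 0.1104], 0.552, [0.5518]), (622, [0.5429, 0.1104], 0.5519, [0.5517])])
(20.65, [(2385, [0.5429, 0.1104], 0.5519, [0.5516]), (626, [0.5429, 0.1104], 0.5519, [0.5517])])
(20.75, [(2391, [0.5429, 0.1104], 0.5518, [0.5516]), (626, [0.5429, 0.1104], 0.5519, [0.5517])])
(20.85, [(2372, [0.5429, 0.1103], 0.5517, [0.5515]), (626, [0.5429, 0.1105], 0.5521, [0.5519])])
(20.95, [(2379, [0.5429, 0.1103], 0.5516, [0.5514]), (627, [0.543, 0.1103], 0.5517, [0.5516])])
(21.05, [(2383, [0.5428, 0.1103], 0.5514, [0.5511]), (625, [0.5429, 0.1104], 0.5518, [0.5516])])
(21.15, [(2383, [0.5429, 0.1103], 0.5514, [0.5512]), (628, [0.5428, 0.1103], 0.5515, [0.5513])])
(21.25, [(2382, [0.5428, 0.1103], 0.5514, [0.5511]), (628, [0.5428, 0.1103], 0.5513, [0.5512])])
[-0.65  0.36  0.81]
```

Free and practically at rest, within 1 mm of the target. I'll retreat radially.

```bash
python3 -m pendant '[{"travel":[0.03,0,-0.017],"rot":[0,0,0],"fingers":1},{"travel":[0.08,0,-0.046],"rot":[0,0,0],"fingers":1},{"travel":[0.16,0,-0.092],"rot":[0,0,0],"fingers":1},{"travel":[0.27,0,-0.156],"rot":[0,0,0],"fingers":1},{"travel":[0.38,0,-0.22],"rot":[0,0,0],"fingers":1},{"travel":[0.47,0,-0.27],"rot":[0,0,0],"fingers":1},{"travel":[0.53,0,-0.306],"rot":[0,0,0],"fingers":1},{"travel":[0.55,0,-0.318],"rot":[0,0,0],"fingers":1},{"travel":[0.55,0,-0.318],"rot":[0,0,0],"fingers":1},{"travel":[0.55,0,-0.318],"rot":[0,0,0],"fingers":1}]'
python3 - <<'E'
from h import *
print(hood3()[1]);
for i in range(8): env.read_camera('top')
print(hood3())
E
```

```text
clock: 22.25
tcp_pos: [0.4116, 0.1868, 0.1693]
orientation: [0.249, 0.259, 0.93, -0.072]
wrist_force: [-0.7, 0.5, 0.5]
finger_gap: 0.0854
grip_force: 0.0
[(2376, [0.5428, 0.1102], 0.551, [0.5507]), (624, [0.5428, 0.1103], 0.5514, [0.5512])]
(22.85, [(2378, [0.5428, 0.1102], 0.5512, [0.551]), (622, [0.5428, 0.1102], 0.5509, [0.5507])])
```

It has stopped. Next, nine to ten seconds of standing still.

```bash
Z='x'; for i in 1 2 3 4 5 6 7 8 9 10; do python3 -m pendant '[{"travel":[0,0,0],"rot":[0,0,0],"fingers":1},{"travel":[0,0,0],"rot":[0,0,0],"fingers":1},{"travel":[0,0,0],"rot":[0,0,0],"fingers":1},{"travel":[0,0,0],"rot":[0,0,0],"fingers":1},{"travel":[0,0,0],"rot":[0,0,0],"fingers":1},{"travel":[0,0,0],"rot":[0,0,0],"fingers":1},{"travel":[0,0,0],"rot":[0,0,0],"fingers":1},{"travel":[0,0,0],"rot":[0,0,0],"fingers":1},{"travel":[0,0,0],"rot":[0,0,0],"fingers":1},{"travel":[0,0,0],"rot":[0,0,0],"fingers":1}]' | head -1; done
python3 - <<'E'
from h import *
print(hood3())
im,d=env.read_camera('side'); cv2.imwrite('pics/s9.png',im)
A=cloud('side',d).reshape(-1,3)
m=(A[:,2]>.02)&(A[:,2]<.09)&(A[:,1]>-.02)&(A[:,1]<.3)&(A[:,0]<.72)&(A[:,0]>.47)&(np.hypot(*(A[:,:2]-post).T)<.39); B=np.load('side0.npy').reshape(-1,3)
both=m&(B[:,2]>.02)&(B[:,2]<.09); print('rack side diff',both.sum(),np.median((A-B)[both],0).round(5))
E
```

```text
clock: 23.85
clock: 24.85
clock: 25.85
clock: 26.85
clock: 27.85
clock: 28.85
clock: 29.85
clock: 30.85
clock: 31.85
clock: 32.85
(32.95, [(2363, [0.5428, 0.1102], 0.5512, [0.551]), (625, [0.5428, 0.1103], 0.5514, [0.5512])])
rack side diff 3124 [0. 0. 0.]
```

View pics/s9.png

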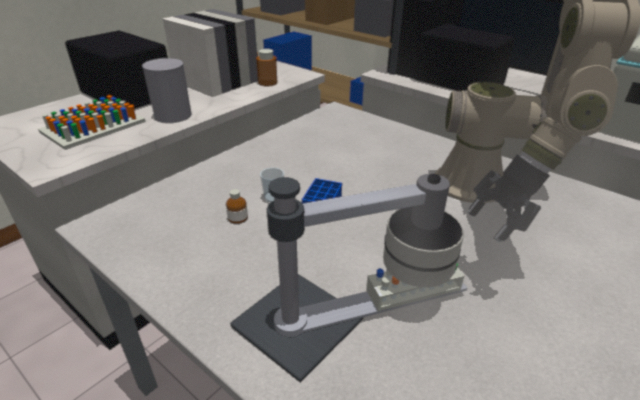

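The hood (about (424,238)) stands still over the rack (about (415,287)). The gripper is clear at (510,200), the rack has not moved, and the bottle, box and beaker are in place.

```bash
python3 -c "
from workcell import env
print(env.hand_in())"
```

```text
the job is handed in; nothing more can be done
None
```

The hood came to rest about 1 mm from the middle of the tube rack and stayed still and untouched for over ten seconds; the rack measured unmoved, the bottle, box and beaker look in place, and I handed the job in at about 33 s.

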